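Put the left-over cabinet fittings back in their trays

ROBOT

A 6-joint arm with a two-finger parallel gripper is mounted at the origin on the work surface. World frame = base frame: x ahead of the robot, y to its left, z up, the work surface at z = 0. Lengths are in m, angles in rad, forces in N, time in s.
With the tool pointing down it reaches from about 0.35 to 0.875 m from the base axis. Payload 15.5 kg.
Tool frame: the origin (TCP) lies between the finger pads; the fingertips stand manip.tips_ahead ahead of it and the grasp point (between the pads) is the TCP (manip.tips_ahead is the distance from the TCP to the fingertips, in m); z points along the fingers, y is the line along which they close (so a half turn about z gives the same grasp; the last joint's range is limited). The gripper opens to 85 mm and grips with 20 to 120 N. Pads are 22 mm wide; open, the fingers measure 114 mm over their backs; the gripper's body (76 mm by 85 mm) begins 54 mm behind the grasp point. The pads swing forward as they close: fully open they stand 13 mm farther back than shut.
Start: joints at [-1.333, 0.494, 1.345, -0, 1.302, -0.096], TCP at [0.204, -0.591, 0.25] pointing down, gripper open.
Joint ranges: [-2.91, 2.91], [-0.82, 2.16], [0.22, 2.67], [-1.22, 4.37], [0.12, 2.79], [-3.08, 3.08]. Speed limits (rad/s): [1.89, 1.89, 2.57, 3.01, 3.01, 3.01].

INTERFACE

Orientations are given as a rotation vector (axis times angle).
In Python, from cell import manip, imaging, job gives the robot as it stands.
- The arm moves only by the tool play_rows, never from a script. Its argument "series" is a list of rows, each an object of numbers: "dx", "dy", "dz": the shift along the world's x, y, z in cm; "rx", "ry", "rz": the turn, a rotation vector about the world's x, y, z in degrees; "grip": the opening, from 0 (shut) to 1 (fully open). A call has 1 to 8 rows; each row shifts and turns the commanded pose from where the row before left it; what a row does not reach is not made up. A row lasts 1/8 s, in which the tool goes at most 62.5 mm and 10.7 degrees, less where a joint would pass 70% of its speed; a pose out of reach is approached as far as the arm can. A call is refused whole if a number of a shift passes 6.25 or a number of a turn 10.7, either way. A call with a gripper value outside its range is refused whole. The fingers move at their own pace and stop on an object; "newtons" is the grip in N (left out, the last holds). Time passes only in rows, so rows that do not move let the fingers close. It gives the time, the measured TCP pose, the force, the opening and the grip force at its end, in the units of the state.
- manip.get_state(): the state, without advancing time (a new reading comes with each control period).
- imaging.read_camera(name): name is "scene" or "top" or "wrist"; returns a dict with "frame" (400x640x3 uint8, red, green, blue), "intrinsics" (3x3 intrinsics, pixels), "R" (3x3) and "t" (3): a world point X has camera coordinates R X + t; the wrist camera has in their place "mount" (4x4, takes a point from camera to tool coordinates, whose origin is the TCP and whose axes are the flange's). Camera axes: x right, y down, z forward; pixel columns grow to the right and rows downward; lengths in m; the calibration is good to about 2 mm. A picture is of the moment at which its call begins: read the wrist's pose just before it. There is no depth.
- job.sign_off(): hands the job in; it is judged then, once.
The state is a dict: "time_s": time; "joints": joint angles; "dq": joint speeds; "joint_efforts": joint torques, N m; "ee_pos": TCP position; "eef_rot": TCP orientation; "contact_force": force on the tool from outside, world axes, zero at the start; "wrist_torque": the same for the moment, N m; "finger_gap": finger opening in m; "finger_force": force on a finger pad.
Only numpy, scipy, OpenCV 4.12 (cv2) and the standard library are available. Lean on these libraries where they do the work, as an engineer would, in place of code of your own. Each camera call takes 0.05 s, during which the arm holds its last target. There are 200 camera calls.

TASK

The drawers are fitted: put the five left-over fittings lying in front of the trays back, each in the tray that already holds one of its kind - the two wooden knobs with the knob, the two levelling feet with the foot, the metal handle with the handle. Stand knobs and feet upright on the tray floor, and set the handle on its two legs parallel to the handle already there. Leave the tape measure and the wood offcut where they lie.

Things in the scene. Friction and masses are not known exactly. Their poses are not given: they have to be found in the camera images.
- green_knob_mid (a point): Green-painted turned wooden cabinet knob: round mushroom head 34 mm across (widest 20 to 28 mm above its base) on a slim neck and a 25 mm round base, 34 mm tall, 35 g, standing on its base. This point is its centre, half-way up (17 mm above the base); z is its axis
- dark_knob_mid (a point): Dark walnut turned wooden cabinet knob: round mushroom head 34 mm across (widest 20 to 28 mm above its base) on a slim neck and a 25 mm round base, 34 mm tall, 35 g, standing on its base. This point is its centre, half-way up (17 mm above the base); z is its axis
- black_foot_mid (a point): Black-based levelling foot for furniture: black plastic disc 40 mm across and 10 mm tall (coned on top), a 19.6 mm steel hexagon from 10 to 18 mm, and an upright threaded steel stem 10 mm thick from 18 mm up to 54 mm, 50 g, standing on its disc. This point is its centre on the axis, 27 mm above the underside; z is its axis
- white_foot_mid (a point): White-based levelling foot for furniture: white plastic disc 40 mm across and 10 mm tall (coned on top), a 19.6 mm steel hexagon from 10 to 18 mm, and an upright threaded steel stem 10 mm thick from 18 mm up to 54 mm, 50 g, standing on its disc. This point is its centre on the axis, 27 mm above the underside; z is its axis
- handle_mid (a point): Straight brushed-aluminium drawer handle, 110 mm long (its x), 31 mm tall, standing on two legs 96 mm apart: a bar 20 mm wide (its y) and 9 mm thick on top (22 to 31 mm above the bench), feet 22 mm wide, 80 g. This point is its centre, 15.5 mm above the underside of the feet; z is up
- knob_tray: Yellow open plastic tray, fixed to the bench: 175 mm along its x, 140 mm along its y, rim 28 mm high, walls and floor 3 mm thick (inside 169 x 134 mm). Its origin is the centre of its underside. One loose dark walnut knob already in it stands about 50 mm from the centre towards its +x end (the end away from the robot); the rest is free.
- foot_tray: Blue open plastic tray, fixed to the bench: 175 mm along its x, 140 mm along its y, rim 28 mm high, walls and floor 3 mm thick (inside 169 x 134 mm). Its origin is the centre of its underside. One loose black-based foot already in it stands about 50 mm from the centre towards its +x end (the end away from the robot); the rest is free.
- handle_tray: Red open plastic tray, fixed to the bench: 175 mm along its x, 140 mm along its y, rim 28 mm high, walls and floor 3 mm thick (inside 169 x 134 mm). Its origin is the centre of its underside. One loose handle of the same kind already in it stands 42 mm from the centre towards its +y side (the robot's left), parallel to the tray's x; the rest is free.
- tape_mid (a point): Bystander: orange and black tape measure, 56 x 42 mm and 37 mm tall, loose, among the fittings. This point is about its centre, 17 mm above the bench
- offcut_mid (a point): Bystander: brown wood offcut block, 58 x 38 x 26 mm, loose, among the fittings. This point is its centre, 13 mm above the bench
Things that resemble listed ones, but are neither listed nor needed, are in the scene too. Of the things that look like the handle_tray, the larger one is meant. Of the things that look like the part that bears white_foot_mid, the smaller one is meant.

How it is judged:
By the outcome, as a careful person would: the job done as asked, in the order asked, and still so for the second after the job is handed in, with the robot touching nothing.
It also fails if it takes over 120 s, if anything falls off the work surface, if the arm or the gripper's body presses on something with over 40 N, if the wrist force passes 120 N, or if a joint passes its speed limit or range.

## Working session

There is one attempt and no reset: what is moved stays moved. The work goes in short steps, Python scripts to look and compute and a tool call to move; the robot and the scene stay as the last step left them, time stands still between calls to the robot, and variables do not carry over. Pictures are saved under pics/ and viewed, at most 14 in all, crops included, and the job is handed in when it is done.

Besides the shell and the picture viewer there is one more tool, called as a command line: name --argument value ..., lists and objects as JSON in quotes. play_rows: Moves the arm, as the interface text tells. Its arguments: {"type":"object","properties":{"series":{"type":"array"},"newtons":{"type":"number"}},"required":["series"]}

```bash
ls; mkdir -p pics
python3 - <<'E'
from cell import manip, imaging, job
import cv2
s=manip.get_state(); print(s, manip.tips_ahead)
for n in("top","scene"):
    c=imaging.read_camera(n); cv2.imwrite(f"pics/{n}0.png",c["frame"][:,:,::-1]); print(n,c["intrinsics"],c["R"],c["t"])
c=imaging.read_camera("wrist"); print(c["mount"],c["intrinsics"])
E
```

```text
pics
{'time_s': 0.0, 'joints': array([-1.33348707e+00,  4.94189454e-01,  1.34612493e+00,  4.07899761e-05,
        1.30249908e+00, -9.55278602e-02]), 'dq': array([-5.68747657e-04, -1.81253116e-04,  7.81847755e-05, -7.06021856e-04,
        1.00517624e-03,  8.37575813e-04]), 'joint_efforts': array([ 5.70009142e-03, -8.82117891e+01, -3.83861482e+01,  3.72797285e-04,
        9.85445775e-03, -7.14185694e-05]), 'ee_pos': array([ 0.20412355, -0.59037583,  0.24969844]), 'eef_rot': array([-3.09698870e+00, -5.20190433e-01,  7.41853492e-05]), 'contact_force': array([ 0.08383255, -1.04967216, -0.33875406]), 'wrist_torque': array([-0.01184129,  0.02187684,  0.05069536]), 'finger_force': 0.0, 'finger_gap': 0.08521526058506576} 0.019
top [[485.20479924   0.         318.98403515]
 [  0.         485.20479924 199.25413806]
 [  0.           0.           1.        ]] [[ 0.02887288 -0.99950829 -0.01222806]
 [-0.99698783 -0.02791481 -0.0723604 ]
 [ 0.07198348  0.01428048 -0.99730359]] [0.0484005  0.46839378 1.35122394]
scene [[511.01137998   0.         315.11841494]
 [  0.         511.01137998 199.22117533]
 [  0.           0.           1.        ]] [[ 0.62925686  0.77712346 -0.01072079]
 [ 0.54291519 -0.44939925 -0.7094247 ]
 [-0.55612849  0.44058988 -0.70469969]] [-0.32119322 -0.20020476  1.42033015]
[[ 1.40356415e-04 -9.51454691e-01 -3.07788809e-01  7.82355759e-02]
 [ 9.99999990e-01  1.25799976e-04  6.71351111e-05 -1.55386875e-03]
 [-2.51561915e-05 -3.07788816e-01  9.51454699e-01 -1.23810151e-01]
 [ 0.00000000e+00  0.00000000e+00  0.00000000e+00  1.00000000e+00]] [[334.84952495   0.         319.99077303]
 [  0.         334.84952495 199.33427459]
 [  0.           0.           1.        ]]
```

View pics/top0.png

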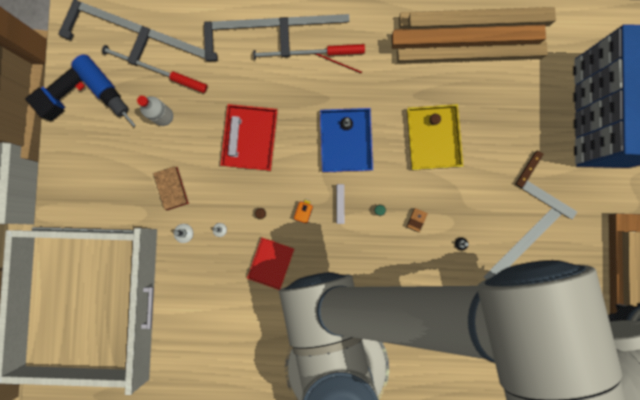

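View pics/scene0.png

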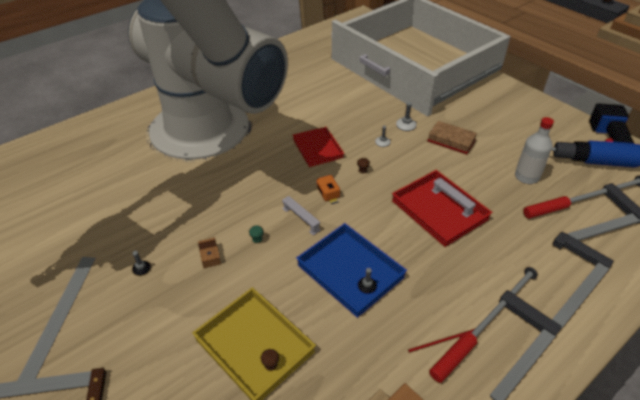

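The top view shows:
- Trays: red (248,138), blue (346,140), yellow (433,136). A small red lookalike sits at (270,263).
- Fittings: dark knob (260,213), green knob (378,210), handle (339,204), small white foot (219,230), black foot (461,243). A big white foot lookalike is at (182,233).
- Bystanders: tape (303,211), offcut (416,219).

The scene view agrees.

```bash
cat > h.py <<'E'
import numpy as np, cv2
from cell import manip, imaging
from scipy.spatial.transform import Rotation as Ro
def cam(n):
    s=manip.get_state(); c=imaging.read_camera(n)
    if n=="wrist":
        T=np.eye(4); T[:3,:3]=Ro.from_rotvec(s["eef_rot"]).as_matrix(); T[:3,3]=s["ee_pos"]; M=T@c["mount"]
        R,o=M[:3,:3],M[:3,3]
    else: R=c["R"].T; o=-R@c["t"]
    return c["frame"],c["intrinsics"],R,o,s
def ray(px,z,K,R,o):
    d=R@np.linalg.inv(K)@np.array([px[0],px[1],1.]); return o+d*(z-o[2])/d[2]
def proj(X,K,R,o):
    p=K@(R.T@(np.array(X)-o)); return p[:2]/p[2]
def blobs(mask,amin=15):
    n,l,st,ce=cv2.connectedComponentsWithStats(mask.astype(np.uint8))
    return [(ce[i],st[i],l==i) for i in range(1,n) if st[i,4]>=amin]
E
python3 - <<'E'
from h import *
f,K,R,o,s=cam("top")
hsv=cv2.cvtColor(f,cv2.COLOR_RGB2HSV).astype(int); H,S,V=hsv[...,0],hsv[...,1],hsv[...,2]
r=lambda p,z:np.round(ray(p,z,K,R,o),4)
def show(name,m,z,box):
    x0,y0,x1,y1=box; mm=np.zeros_like(m); mm[y0:y1,x0:x1]=m[y0:y1,x0:x1]
    for c,st,l in blobs(mm):
        ys,xs=np.nonzero(l); rc=cv2.minAreaRect(np.c_[xs,ys].astype(np.float32))
        bc=cv2.boxPoints(rc); P=np.array([r(p,z)[:2] for p in bc]); print(name,c.round(1),st,"c",r(rc[0],z)[:2],"cent",r(c,z)[:2],"box",P.round(3).tolist())
show("red",((H<6)|(H>174))&(S>170),.028,(210,95,285,180))
show("blue",(H>100)&(H<125)&(S>120),.028,(310,95,380,180))
show("yel",(H>20)&(H<35)&(S>180),.028,(395,95,470,180))
show("dknob",(V<90),.03,(250,203,270,223))
show("green",(H>40)&(H<95)&(S>80),.024,(365,200,390,220))
show("handle",(S<50),.031,(328,180,350,228))
show("wfoot",(S<40)&(V>150),.005,(208,220,230,240))
show("bfoot",(V<60),.005,(448,232,474,255))
show("inKnob",(V<110),.03,(405,100,462,170))
show("inFoot",(V<60),.01,(318,105,372,172))
show("inHandle",(S<60),.031,(222,105,250,165))
show("tape",(H<20)&(S>200)&(V>150),.03,(290,198,316,224))
show("off",(H<20)&(S>110)&(V<200),.026,(402,205,430,235))
E
```

```text
red [251.  137.4] [ 221  105   56   66 2617] c [0.6367 0.266 ] cent [0.6362 0.2588] box [[0.555, 0.342], [0.731, 0.331], [0.719, 0.189], [0.543, 0.202]]
blue [345.7 140.2] [ 321  109   51   62 2873] c [ 0.6369 -0.0089] cent [ 0.6351 -0.0091] box [[0.719, 0.066], [0.728, -0.073], [0.555, -0.083], [0.546, 0.055]]
yel [434.2 137.3] [ 407  105   55   64 2972] c [ 0.6516 -0.2579] cent [ 0.65   -0.2578] box [[0.731, -0.179], [0.746, -0.321], [0.573, -0.336], [0.558, -0.196]]
dknob [259.4 212.9] [255 209  10   9  79] c [0.4228 0.2265] cent [0.4232 0.2269] box [[0.434, 0.24], [0.434, 0.214], [0.412, 0.214], [0.411, 0.239]]
green [379.5 209.6] [375 206  10   9  66] c [ 0.4424 -0.1085] cent [ 0.442  -0.1085] box [[0.442, -0.092], [0.459, -0.108], [0.443, -0.125], [0.426, -0.109]]
handle [339.8 204.1] [336 184   9  40 330] c [0.4556 0.0026] cent [0.4539 0.0032] box [[0.51, 0.015], [0.511, -0.007], [0.402, -0.01], [0.401, 0.012]]
wfoot [220.4 229.6] [213 223  14  14  97] c [0.3737 0.3418] cent [0.3734 0.3393] box [[0.362, 0.364], [0.396, 0.354], [0.386, 0.32], [0.351, 0.33]]
bfoot [458.5 242.8] 
[... 838 characters left out ...]
0.5695 -0.1893] box [[0.58, -0.185], [0.581, -0.193], [0.561, -0.194], [0.561, -0.185]]
inFoot [344.7 124.5] [340 119  12  11  58] c [ 0.6848 -0.0077] cent [ 0.684  -0.0056] box [[0.676, 0.012], [0.702, 0.005], [0.694, -0.027], [0.668, -0.02]]
inHandle [233.5 136. ] [228 117  13  39 299] c [0.6381 0.3074] cent [0.6382 0.3082] box [[0.584, 0.324], [0.694, 0.316], [0.692, 0.291], [0.582, 0.299]]
tape [302.5 212.4] [295 202  17  20 202] c [0.4307 0.106 ] cent [0.4279 0.1065] box [[0.411, 0.131], [0.461, 0.116], [0.45, 0.081], [0.401, 0.096]]
off [416.7 219.6] [406 208  22  25 325] c [ 0.4169 -0.2127] cent [ 0.4171 -0.2125] box [[0.395, -0.182], [0.453, -0.204], [0.438, -0.244], [0.381, -0.222]]
```

play_rows --series '[{"dx":3,"dy":6,"dz":-0.6,"rz":-2.4,"grip":1},{"dx":3,"dy":6,"dz":-0.6,"rz":-2.4},{"dx":3,"dy":6,"dz":-0.6,"rz":-2.4},{"dx":3,"dy":6,"dz":-0.6,"rz":-2.4},{"dx":3,"dy":6,"dz":-0.6,"rz":-2.4},{"dx":3,"dy":6,"dz":-0.6,"rz":-2.4},{"dx":3,"dy":6,"dz":-0.6,"rz":-2.4},{"dx":3,"dy":6,"dz":-0.6,"rz":-2.4}]' --newtons 30

```text
invalid input
```

play_rows --series '[{"grip":0.6},{}]'

```text
invalid input
```

Run:
```python
from h import *
f,K,R,o,s=cam("wrist")
cv2.imwrite("pics/w1.png",f[:,:,::-1]); print(s["ee_pos"],R[:,0],o,s["joints"],s["finger_gap"])
for n,X in dict(green=[.442,-.1085,.03],off=[.417,-.213,.026],bfoot=[.355,-.337,.005],handle=[.4556,.0026,.031]).items(): print(n,proj(X,K,R,o))
```

```text
[ 0.20416351 -0.59052349  0.24990441] [ 3.26819559e-01 -9.45086486e-01 -7.14395409e-04] [ 0.2776169  -0.56358708  0.37372417] [-1.33347610e+00  4.94008253e-01  1.34584964e+00  3.19361078e-05
  1.30248066e+00 -9.54842837e-02] 0.08536006999557061
green [-218.84098627 -366.79029355]
off [ -54.56869684 -248.52738483]
bfoot [113.40113787 -78.40467456]
handle [-413.10807754 -479.91995401]
```

View pics/w1.png

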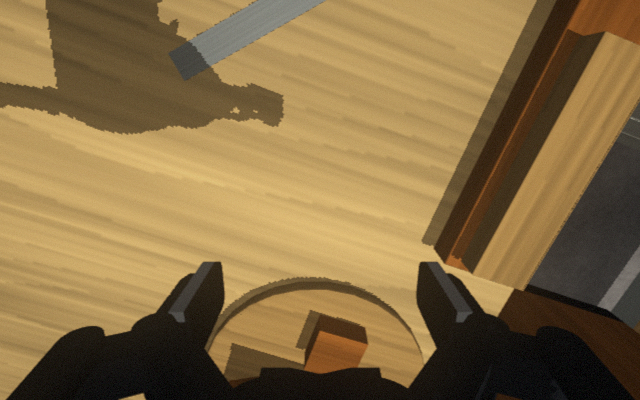

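The moves were refused, so the arm is still at its start: the picture shows bench, a carpenter's square and a box, and none of the fittings. Rows probably need every field.

play_rows --series '[{"dx":3,"dy":6,"dz":-0.6,"rx":0,"ry":0,"rz":-2.4,"grip":0.6},{"dx":3,"dy":6,"dz":-0.6,"rx":0,"ry":0,"rz":-2.4,"grip":0.6},{"dx":3,"dy":6,"dz":-0.6,"rx":0,"ry":0,"rz":-2.4,"grip":0.6},{"dx":3,"dy":6,"dz":-0.6,"rx":0,"ry":0,"rz":-2.4,"grip":0.6},{"dx":3,"dy":6,"dz":-0.6,"rx":0,"ry":0,"rz":-2.4,"grip":0.6},{"dx":3,"dy":6,"dz":-0.6,"rx":0,"ry":0,"rz":-2.4,"grip":0.6},{"dx":3,"dy":6,"dz":-0.6,"rx":0,"ry":0,"rz":-2.4,"grip":0.6},{"dx":3,"dy":6,"dz":-0.6,"rx":0,"ry":0,"rz":-2.4,"grip":0.6}]' --newtons 30

```text
time_s: 1.25
ee_pos: [0.4276, -0.1435, 0.2058]
eef_rot: [3.141, -0.006, 0.001]
contact_force: [1.0, -0.9, -0.4]
finger_gap: 0.0511
finger_force: 0.0
```

Run:
```python
from h import *
f,K,R,o,s=cam("wrist")
cv2.imwrite("pics/w2.png",f[:,:,::-1]); print(s["ee_pos"],s["eef_rot"],s["joints"],s["dq"].round(2))
for n,X in dict(green=[.442,-.1085,.034],off=[.417,-.213,.026],bfoot=[.355,-.337,.005],handle=[.4556,.0026,.031]).items(): print(n,proj(X,K,R,o))
hsv=cv2.cvtColor(f,cv2.COLOR_RGB2HSV).astype(int)
for c,st,l in blobs((hsv[...,0]>40)&(hsv[...,0]<95)&(hsv[...,1]>80)): print(c,st,ray(c,.026,K,R,o))
```

```text
[ 0.42762707 -0.14349125  0.2057601 ] [ 3.14127809e+00 -6.15901312e-03  9.85692763e-04] [-4.56266006e-01  3.10516021e-01  1.81542530e+00 -1.98849948e-06
  1.01495209e+00  1.11845271e+00] [ 1.12  0.12 -0.03 -0.   -0.09  1.45]
green [282.28713086 165.45839638]
off [394.92704617 189.28311746]
bfoot [503.90212856 239.5279434 ]
handle [157.8909554  150.28336376]
[281.7875895  163.84725537] [265 148  30  34 419] [ 0.4417986  -0.10717765  0.026     ]
```

View pics/w2.png

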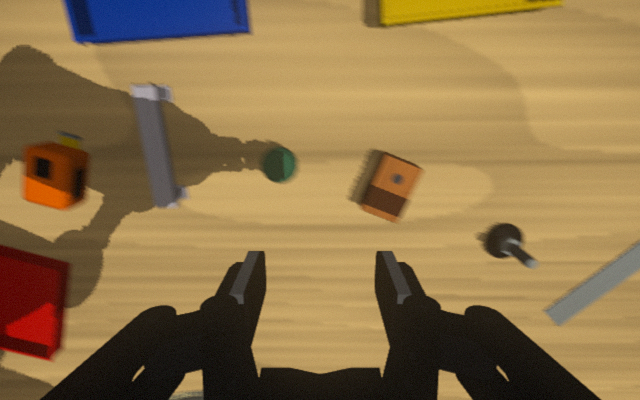

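The wrist view matches the predicted positions: green knob at (282,164), handle at (156,148), black foot at (503,241), offcut at (390,186). The knob is at (0.442, -0.108). I'll descend most of the way, then check the pose.

play_rows --series '[{"dx":0,"dy":0,"dz":-4,"rx":0,"ry":0,"rz":0,"grip":0.6},{"dx":0,"dy":0,"dz":-4,"rx":0,"ry":0,"rz":0,"grip":0.6},{"dx":0,"dy":0,"dz":-4,"rx":0,"ry":0,"rz":0,"grip":0.6},{"dx":0,"dy":0,"dz":0,"rx":0,"ry":0,"rz":0,"grip":0.6},{"dx":0,"dy":0,"dz":0,"rx":0,"ry":0,"rz":0,"grip":0.6}]'

```text
time_s: 1.92
ee_pos: [0.4273, -0.1456, 0.0868]
eef_rot: [3.141, -0.004, 0.001]
contact_force: [0.0, -0.0, 0.0]
finger_gap: 0.0513
finger_force: 0.0
```

play_rows --series '[{"dx":0.75,"dy":1.9,"dz":0,"rx":0,"ry":0,"rz":0,"grip":0.6},{"dx":0.75,"dy":1.9,"dz":0,"rx":0,"ry":0,"rz":0,"grip":0.6},{"dx":0,"dy":0,"dz":-3.1,"rx":0,"ry":0,"rz":0,"grip":0.6},{"dx":0,"dy":0,"dz":-3.1,"rx":0,"ry":0,"rz":0,"grip":0.6},{"dx":0,"dy":0,"dz":0,"rx":0,"ry":0,"rz":0,"grip":0.6},{"dx":0,"dy":0,"dz":0,"rx":0,"ry":0,"rz":0,"grip":0.25},{"dx":0,"dy":0,"dz":0,"rx":0,"ry":0,"rz":0,"grip":0.25},{"dx":0,"dy":0,"dz":0,"rx":0,"ry":0,"rz":0,"grip":0.25}]'

```text
time_s: 2.92
ee_pos: [0.4427, -0.1076, 0.0254]
eef_rot: [3.141, -0.004, 0.004]
contact_force: [0.4, 0.9, 5.6]
finger_gap: 0.0314
finger_force: 29.2
```

play_rows --series '[{"dx":0,"dy":0,"dz":2.5,"rx":0,"ry":0,"rz":0,"grip":0.25},{"dx":0,"dy":0,"dz":4.5,"rx":0,"ry":0,"rz":0,"grip":0.25},{"dx":2.7,"dy":-2.6,"dz":1,"rx":0,"ry":0,"rz":0,"grip":0.25},{"dx":2.7,"dy":-2.6,"dz":0,"rx":0,"ry":0,"rz":0,"grip":0.25},{"dx":2.7,"dy":-2.6,"dz":0,"rx":0,"ry":0,"rz":0,"grip":0.25},{"dx":2.7,"dy":-2.6,"dz":0,"rx":0,"ry":0,"rz":0,"grip":0.25},{"dx":2.7,"dy":-2.6,"dz":0,"rx":0,"ry":0,"rz":0,"grip":0.25},{"dx":2.7,"dy":-2.6,"dz":0,"rx":0,"ry":0,"rz":0,"grip":0.25}]'

```text
time_s: 3.92
ee_pos: [0.6049, -0.2644, 0.1059]
eef_rot: [3.141, -0.004, 0.002]
contact_force: [0.8, 0.2, -1.3]
finger_gap: 0.0317
finger_force: 29.9
```

Run:
```python
from h import *
f,K,R,o,s=cam("wrist")
cv2.imwrite("pics/w3.png",f[:,:,::-1]); print(s["ee_pos"],s["eef_rot"],s["finger_gap"],s["finger_force"],s["contact_force"],proj(s["ee_pos"],K,R,o))
```

```text
[ 0.60485871 -0.26436866  0.10587977] [ 3.14077023e+00 -3.99037020e-03  2.44480242e-03] 0.03169582301021352 29.880978623787087 [ 0.78688216  0.21978582 -1.26369937] [322.92011821 284.09638862]
```

View pics/w3.png

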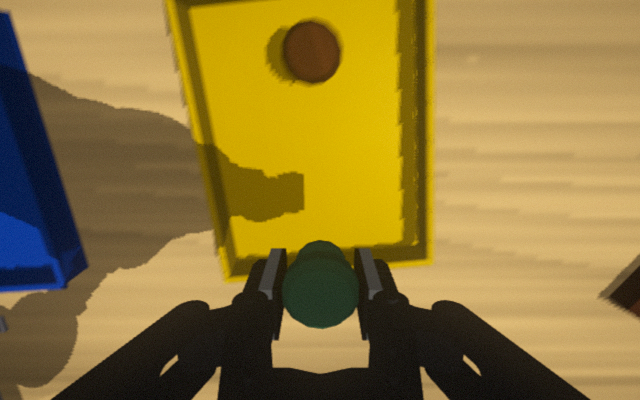

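The green knob hangs upright in the fingers at (320,285), with the yellow tray below and the resident knob at (312,51). I'll lower it, release and lift.

play_rows --series '[{"dx":0,"dy":0,"dz":-3,"rx":0,"ry":0,"rz":0,"grip":0.25},{"dx":0,"dy":0,"dz":-3,"rx":0,"ry":0,"rz":0,"grip":0.25},{"dx":0,"dy":0,"dz":-1.6,"rx":0,"ry":0,"rz":0,"grip":0.25},{"dx":0,"dy":0,"dz":0,"rx":0,"ry":0,"rz":0,"grip":0.25},{"dx":0,"dy":0,"dz":0,"rx":0,"ry":0,"rz":0,"grip":0.25}]'

```text
time_s: 4.6
ee_pos: [0.6043, -0.2635, 0.0289]
eef_rot: [3.141, -0.004, 0.002]
contact_force: [0.6, 0.1, -0.4]
finger_gap: 0.0315
finger_force: 30.7
```

play_rows --series '[{"dx":0,"dy":0,"dz":0,"rx":0,"ry":0,"rz":0,"grip":0.5},{"dx":0,"dy":0,"dz":0,"rx":0,"ry":0,"rz":0,"grip":0.6},{"dx":0,"dy":0,"dz":0,"rx":0,"ry":0,"rz":0,"grip":0.6},{"dx":0,"dy":0,"dz":2,"rx":0,"ry":0,"rz":0,"grip":0.6},{"dx":0,"dy":0,"dz":4,"rx":0,"ry":0,"rz":0,"grip":0.6},{"dx":0,"dy":0,"dz":4,"rx":0,"ry":0,"rz":0,"grip":0.6}]'

```text
time_s: 5.35
ee_pos: [0.6039, -0.2633, 0.1301]
eef_rot: [3.141, -0.004, 0.001]
contact_force: [0.4, -0.2, 0.1]
finger_gap: 0.0512
finger_force: 0.0
```

play_rows --series '[{"dx":-1.5,"dy":4.1,"dz":0.5,"rx":0,"ry":0,"rz":0,"grip":0.6},{"dx":-1.5,"dy":4.1,"dz":0.5,"rx":0,"ry":0,"rz":0,"grip":0.6},{"dx":-1.5,"dy":4.1,"dz":0,"rx":0,"ry":0,"rz":0,"grip":0.6},{"dx":-1.5,"dy":4.1,"dz":0,"rx":0,"ry":0,"rz":0,"grip":0.6},{"dx":-1.5,"dy":4.1,"dz":0,"rx":0,"ry":0,"rz":0,"grip":0.6},{"dx":-1.5,"dy":4.1,"dz":0,"rx":0,"ry":0,"rz":0,"grip":0.6},{"dx":-1.5,"dy":4.1,"dz":0,"rx":0,"ry":0,"rz":0,"grip":0.6},{"dx":-1.5,"dy":4.1,"dz":0,"rx":0,"ry":0,"rz":0,"grip":0.6}]'

```text
time_s: 6.35
ee_pos: [0.4837, 0.0659, 0.139]
eef_rot: [-3.142, 0.004, -0.003]
contact_force: [1.7, 0.8, 0.5]
finger_gap: 0.0511
finger_force: 0.0
```

play_rows --series '[{"dx":-1.5,"dy":4.1,"dz":0,"rx":0,"ry":0,"rz":0,"grip":0.6},{"dx":-1.5,"dy":4.1,"dz":0,"rx":0,"ry":0,"rz":0,"grip":0.6},{"dx":-1.5,"dy":4.1,"dz":0,"rx":0,"ry":0,"rz":0,"grip":0.6},{"dx":-1.5,"dy":4.1,"dz":0,"rx":0,"ry":0,"rz":0,"grip":0.6},{"dx":0,"dy":0,"dz":0,"rx":0,"ry":0,"rz":0,"grip":0.6},{"dx":0,"dy":0,"dz":0,"rx":0,"ry":0,"rz":0,"grip":0.6}]'

```text
time_s: 7.1
ee_pos: [0.4242, 0.2287, 0.1385]
eef_rot: [-3.141, 0.003, -0.002]
contact_force: [1.0, -0.7, -0.3]
finger_gap: 0.0513
finger_force: 0.0
```

Run:
```python
from h import *
f,K,R,o,s=cam("wrist")
cv2.imwrite("pics/w4.png",f[:,:,::-1]); print(s["ee_pos"],s["eef_rot"],s["finger_gap"],s["joints"])
print(proj([.423,.227,.028],K,R,o))
hsv=cv2.cvtColor(f,cv2.COLOR_RGB2HSV).astype(int)
for c,st,l in blobs((hsv[...,2]<110)&(hsv[...,1]>60),200): print(c,st,ray(c,.026,K,R,o))
```

```text
[0.42418226 0.22868701 0.13851906] [-3.14134838e+00  2.55908222e-03 -1.66887914e-03] 0.05133351225094865 [ 3.70566110e-01  4.52479220e-01  1.82158406e+00 -2.09123947e-04
  8.66451187e-01  1.94312705e+00]
[323.98546555 203.53167625]
[586.54413543  13.91535671] [560   0  80  28 827] [0.54798611 0.06200204 0.026     ]
[252.79547689  18.35693215] [ 138    7  220   22 1017] [0.54580488 0.27221964 0.026     ]
[97.27830424 74.59301746] [  34   56  116   32 2005] [0.51263563 0.37733185 0.026     ]
[ 61.82731725 172.4931979 ] [    0    68   279   196 11026] [0.44627872 0.41662494 0.026     ]
[603.64583333  92.83958333] [591  76  34  34 480] [0.50061485 0.03901139 0.026     ]
[593.40402553 152.26116838] [ 573  113   43   84 2037] [0.46043109 0.03589755 0.026     ]
[456.92785571 182.89679359] [439 151  42  70 998] [0.4380839  0.12993816 0.026     ]
[499.71428571 184.36530612] [486 171  28  28 490] [0.43692808 0.09851807 0.026     ]
[323.68316195 204.15488432] [ 302  181   44   46 1556] [0.42183794 0.22720042 0.026     ]
[137.02094595 272.97297297] [  79  238  122   54 1480] [0.36404803 0.37613558 0.026     ]
[281.47036314 346.05474424] [    5   251   596   149 38415] [0.292506   0.26341893 0.026     ]
[ 14.98068351 280.68499257] [  0 267  38  34 673] [0.35716547 0.47557256 0.026     ]
```

View pics/w4.png

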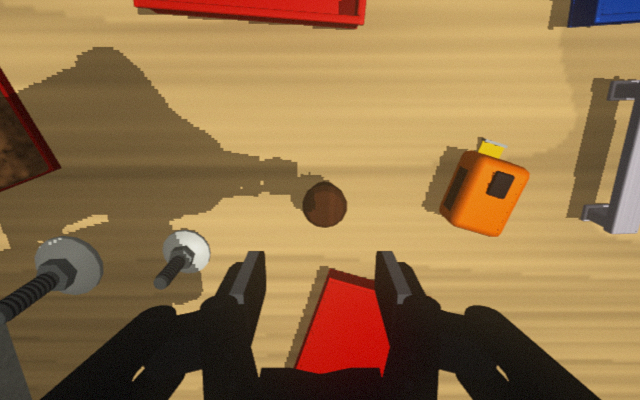

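The dark knob is centred at (324,204), at (0.422, 0.227). The small white foot is at (187,250) and the larger lookalike at (68,265). I'll descend and grip.

play_rows --series '[{"dx":-0.2,"dy":-0.1,"dz":-4,"rx":0,"ry":0,"rz":0,"grip":0.6},{"dx":0,"dy":0,"dz":-4,"rx":0,"ry":0,"rz":0,"grip":0.6},{"dx":0,"dy":0,"dz":-3.2,"rx":0,"ry":0,"rz":0,"grip":0.6},{"dx":0,"dy":0,"dz":0,"rx":0,"ry":0,"rz":0,"grip":0.6},{"dx":0,"dy":0,"dz":0,"rx":0,"ry":0,"rz":0,"grip":0.25},{"dx":0,"dy":0,"dz":0,"rx":0,"ry":0,"rz":0,"grip":0.25},{"dx":0,"dy":0,"dz":0,"rx":0,"ry":0,"rz":0,"grip":0.25}]'

```text
time_s: 8.02
ee_pos: [0.4226, 0.2279, 0.0268]
eef_rot: [-3.141, 0.004, -0.003]
contact_force: [1.3, -2.6, 10.6]
finger_gap: 0.0313
finger_force: 30.5
```

play_rows --series '[{"dx":0,"dy":0,"dz":3,"rx":0,"ry":0,"rz":0,"grip":0.25},{"dx":0,"dy":0,"dz":4,"rx":0,"ry":0,"rz":0,"grip":0.25},{"dx":1.8,"dy":-3.6,"dz":3,"rx":0,"ry":0,"rz":0,"grip":0.25},{"dx":1.8,"dy":-3.6,"dz":0,"rx":0,"ry":0,"rz":0,"grip":0.25},{"dx":1.8,"dy":-3.6,"dz":0,"rx":0,"ry":0,"rz":0,"grip":0.25},{"dx":1.8,"dy":-3.6,"dz":0,"rx":0,"ry":0,"rz":0,"grip":0.25},{"dx":1.8,"dy":-3.6,"dz":0,"rx":0,"ry":0,"rz":0,"grip":0.25},{"dx":1.8,"dy":-3.6,"dz":0,"rx":0,"ry":0,"rz":0,"grip":0.25}]'

```text
time_s: 9.02
ee_pos: [0.5304, 0.0105, 0.1264]
eef_rot: [3.142, -0.004, 0.001]
contact_force: [0.3, 0.1, 0.0]
finger_gap: 0.0318
finger_force: 30.3
```

play_rows --series '[{"dx":1.8,"dy":-3.9,"dz":0,"rx":0,"ry":0,"rz":0,"grip":0.25},{"dx":1.8,"dy":-3.9,"dz":0,"rx":0,"ry":0,"rz":0,"grip":0.25},{"dx":1.8,"dy":-3.9,"dz":0,"rx":0,"ry":0,"rz":0,"grip":0.25},{"dx":1.8,"dy":-3.9,"dz":0,"rx":0,"ry":0,"rz":0,"grip":0.25},{"dx":1.8,"dy":-3.9,"dz":0,"rx":0,"ry":0,"rz":0,"grip":0.25},{"dx":1.8,"dy":-3.9,"dz":0,"rx":0,"ry":0,"rz":0,"grip":0.25},{"dx":1.7,"dy":-3.4,"dz":0,"rx":0,"ry":0,"rz":0,"grip":0.25},{"dx":0,"dy":0,"dz":0,"rx":0,"ry":0,"rz":0,"grip":0.25}]'

```text
time_s: 10.02
ee_pos: [0.6556, -0.2588, 0.1262]
eef_rot: [3.141, -0.007, 0.002]
contact_force: [0.1, -0.1, -0.4]
finger_gap: 0.0319
finger_force: 30.3
```

play_rows --series '[{"dx":0,"dy":0,"dz":-4,"rx":0,"ry":0,"rz":0,"grip":0.25},{"dx":0,"dy":0,"dz":-4,"rx":0,"ry":0,"rz":0,"grip":0.25},{"dx":0,"dy":0,"dz":-1.6,"rx":0,"ry":0,"rz":0,"grip":0.25},{"dx":0,"dy":0,"dz":0,"rx":0,"ry":0,"rz":0,"grip":0.25},{"dx":0,"dy":0,"dz":0,"rx":0,"ry":0,"rz":0,"grip":0.25}]'

```text
time_s: 10.65
ee_pos: [0.6554, -0.2562, 0.0309]
eef_rot: [3.141, -0.003, 0.002]
contact_force: [-0.5, -0.0, -0.8]
finger_gap: 0.0316
finger_force: 31.6
```

play_rows --series '[{"dx":0,"dy":0,"dz":0,"rx":0,"ry":0,"rz":0,"grip":0.5},{"dx":0,"dy":0,"dz":0,"rx":0,"ry":0,"rz":0,"grip":0.6},{"dx":0,"dy":0,"dz":0,"rx":0,"ry":0,"rz":0,"grip":0.6},{"dx":0,"dy":0,"dz":2,"rx":0,"ry":0,"rz":0,"grip":0.6},{"dx":0,"dy":0,"dz":4,"rx":0,"ry":0,"rz":0,"grip":0.6},{"dx":-1.5,"dy":0,"dz":4,"rx":0,"ry":0,"rz":0,"grip":0.6},{"dx":-2,"dy":0,"dz":4,"rx":0,"ry":0,"rz":0,"grip":0.6},{"dx":-2,"dy":0,"dz":0,"rx":0,"ry":0,"rz":0,"grip":0.6}]'

```text
time_s: 11.65
ee_pos: [0.601, -0.2571, 0.1747]
eef_rot: [3.138, -0.003, 0.01]
contact_force: [-0.3, -0.2, -1.4]
finger_gap: 0.0512
finger_force: 0.0
```

Run:
```python
from h import *
f,K,R,o,s=cam("wrist")
cv2.imwrite("pics/w5.png",f[:,:,::-1]); print(s["ee_pos"],s["dq"].round(2))
for X in [[.604,-.263,.028],[.655,-.259,.028],[.702,-.252,.028]]: print(proj(X,K,R,o))
```

```text
[ 0.60103347 -0.25710189  0.17466866] [-0.11 -0.15  0.45  0.   -0.25 -0.11]
[327.90857683 185.91809046]
[323.19032975 123.78340497]
[313.91000442  59.7782363 ]
```

View pics/w5.png

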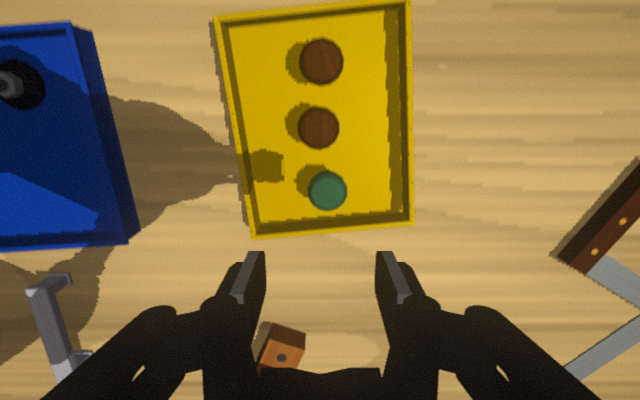

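The yellow tray now holds three upright knobs: (321,62), (318,128), and the green one at (328,190). Next is the black foot.

play_rows --series '[{"dx":-3.8,"dy":-1.3,"dz":-0.4,"rx":0,"ry":0,"rz":0,"grip":0.6},{"dx":-3.8,"dy":-1.3,"dz":-0.4,"rx":0,"ry":0,"rz":0,"grip":0.6},{"dx":-3.8,"dy":-1.3,"dz":-0.4,"rx":0,"ry":0,"rz":0,"grip":0.6},{"dx":-3.8,"dy":-1.3,"dz":-0.4,"rx":0,"ry":0,"rz":0,"grip":0.6},{"dx":-3.8,"dy":-1.3,"dz":-0.4,"rx":0,"ry":0,"rz":0,"grip":0.6},{"dx":-3.8,"dy":-1.3,"dz":-0.4,"rx":0,"ry":0,"rz":0,"grip":0.6},{"dx":0,"dy":0,"dz":0,"rx":0,"ry":0,"rz":0,"grip":0.6},{"dx":0,"dy":0,"dz":0,"rx":0,"ry":0,"rz":0,"grip":0.6}]'

```text
time_s: 12.7
ee_pos: [0.3726, -0.3347, 0.1464]
eef_rot: [3.141, -0.004, 0.002]
contact_force: [0.0, -0.2, -0.2]
finger_gap: 0.0518
finger_force: 0.0
```

Run:
```python
from h import *
f,K,R,o,s=cam("wrist")
cv2.imwrite("pics/w6.png",f[:,:,::-1]); print(s["ee_pos"],s["dq"].round(2))
print(proj([.355,-.336,.01],K,R,o),proj([.355,-.336,.054],K,R,o))
g=f.max(2)
for c,st,l in blobs(g<50,150): print(c,st,ray(c,.01,K,R,o))
```

```text
[ 0.37256381 -0.33467131  0.14643034] [ 0.02  0.01 -0.01  0.   -0.   -0.  ]
[322.99715673 212.3042841 ] [323.59134153 233.84427293]
[154.26925485 158.60175329] [ 122  136   69   44 1597] [ 0.40028376 -0.20343571  0.01      ]
[312.60122699 211.30674847] [306 197  16  29 163] [ 0.35590257 -0.32740935  0.01      ]
[320.09410027 354.3986735 ] [   41   252   559   148 34527] [ 0.20984376 -0.33323054  0.01      ]
```

View pics/w6.png

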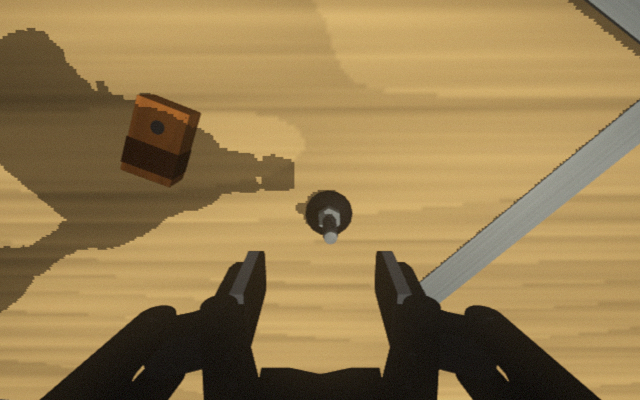

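The black foot's disc centre is at (329,212) and its stem top at (331,238), so its axis is at about (0.354, -0.341). I'll grip the stem.

play_rows --series '[{"dx":-1.8,"dy":-0.6,"dz":-3,"rx":0,"ry":0,"rz":0,"grip":0.6},{"dx":0,"dy":0,"dz":-4,"rx":0,"ry":0,"rz":0,"grip":0.6},{"dx":0,"dy":0,"dz":-3.6,"rx":0,"ry":0,"rz":0,"grip":0.6},{"dx":0,"dy":0,"dz":0,"rx":0,"ry":0,"rz":0,"grip":0.6},{"dx":0,"dy":0,"dz":0,"rx":0,"ry":0,"rz":0,"grip":0.02},{"dx":0,"dy":0,"dz":0,"rx":0,"ry":0,"rz":0,"grip":0.02},{"dx":0,"dy":0,"dz":0,"rx":0,"ry":0,"rz":0,"grip":0.02},{"dx":0,"dy":0,"dz":0,"rx":0,"ry":0,"rz":0,"grip":0.02}]'

```text
time_s: 13.75
ee_pos: [0.3545, -0.3409, 0.0408]
eef_rot: [3.14, -0.004, 0.002]
contact_force: [0.4, -0.1, 10.9]
finger_gap: 0.0095
finger_force: 30.6
```

play_rows --series '[{"dx":0,"dy":0,"dz":2.5,"rx":0,"ry":0,"rz":0,"grip":0.02},{"dx":0,"dy":0,"dz":4,"rx":0,"ry":0,"rz":0,"grip":0.02},{"dx":2.5,"dy":3,"dz":3.5,"rx":0,"ry":0,"rz":0,"grip":0.02},{"dx":2.5,"dy":3,"dz":0,"rx":0,"ry":0,"rz":0,"grip":0.02},{"dx":2.5,"dy":3,"dz":0,"rx":0,"ry":0,"rz":0,"grip":0.02},{"dx":2.5,"dy":3,"dz":0,"rx":0,"ry":0,"rz":0,"grip":0.02},{"dx":2.5,"dy":3,"dz":0,"rx":0,"ry":0,"rz":0,"grip":0.02},{"dx":2.5,"dy":3,"dz":0,"rx":0,"ry":0,"rz":0,"grip":0.02}]'

```text
time_s: 14.75
ee_pos: [0.5047, -0.1592, 0.1403]
eef_rot: [3.141, -0.004, 0.001]
contact_force: [0.8, -0.0, -0.7]
finger_gap: 0.0091
finger_force: 29.6
```

play_rows --series '[{"dx":2.5,"dy":3,"dz":0,"rx":0,"ry":0,"rz":0,"grip":0.02},{"dx":2.5,"dy":3,"dz":0,"rx":0,"ry":0,"rz":0,"grip":0.02},{"dx":2.5,"dy":3,"dz":0,"rx":0,"ry":0,"rz":0,"grip":0.02},{"dx":2.5,"dy":3,"dz":0,"rx":0,"ry":0,"rz":0,"grip":0.02},{"dx":2.5,"dy":3,"dz":0,"rx":0,"ry":0,"rz":0,"grip":0.02},{"dx":0,"dy":0,"dz":0,"rx":0,"ry":0,"rz":0,"grip":0.02},{"dx":0,"dy":0,"dz":0,"rx":0,"ry":0,"rz":0,"grip":0.02}]'

```text
time_s: 15.62
ee_pos: [0.6285, -0.0104, 0.1399]
eef_rot: [3.141, -0.003, -0.0]
contact_force: [-0.2, -0.4, -0.2]
finger_gap: 0.0089
finger_force: 29.6
```

Run:
```python
from h import *
f,K,R,o,s=cam("wrist")
cv2.imwrite("pics/w7.png",f[:,:,::-1]); print(s["ee_pos"],s["contact_force"])
for X in [[.684,-.006,.01],[.634,-.009,.003],list(s["ee_pos"]-[0,0,.04])]:print(proj(X,K,R,o))
```

```text
[ 0.62846877 -0.01037747  0.13992735] [-0.22222607 -0.37395638 -0.19405593]
[315.59126608 122.49464181]
[319.77718109 185.01635383]
[322.28747844 243.21088863]
```

View pics/w7.png

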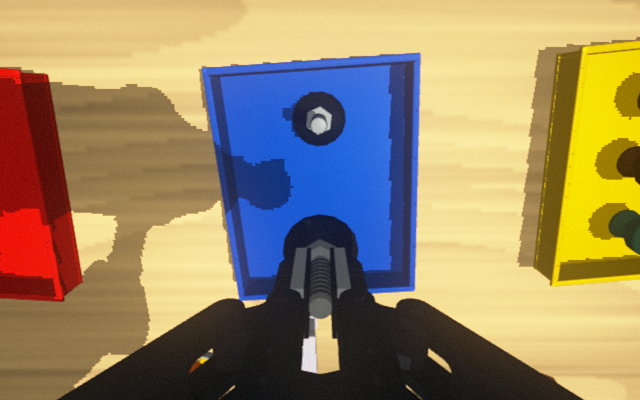

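The foot hangs straight at (319,245) over the blue tray, whose resident foot is at (318,118). I'll lower and release it.

play_rows --series '[{"dx":0.5,"dy":0,"dz":-4,"rx":0,"ry":0,"rz":0,"grip":0.02},{"dx":0,"dy":0,"dz":-4,"rx":0,"ry":0,"rz":0,"grip":0.02},{"dx":0,"dy":0,"dz":-1.5,"rx":0,"ry":0,"rz":0,"grip":0.02},{"dx":0,"dy":0,"dz":0,"rx":0,"ry":0,"rz":0,"grip":0.02},{"dx":0,"dy":0,"dz":0,"rx":0,"ry":0,"rz":0,"grip":0.02}]'

```text
time_s: 16.3
ee_pos: [0.6343, -0.0106, 0.0458]
eef_rot: [3.141, -0.004, 0.002]
contact_force: [-0.3, 0.7, -0.7]
finger_gap: 0.0091
finger_force: 30.9
```

play_rows --series '[{"dx":0,"dy":0,"dz":0,"rx":0,"ry":0,"rz":0,"grip":0.25},{"dx":0,"dy":0,"dz":0,"rx":0,"ry":0,"rz":0,"grip":0.5},{"dx":0,"dy":0,"dz":0,"rx":0,"ry":0,"rz":0,"grip":0.5},{"dx":0,"dy":0,"dz":3,"rx":0,"ry":0,"rz":0,"grip":0.5},{"dx":0,"dy":0,"dz":4,"rx":0,"ry":0,"rz":0,"grip":0.5},{"dx":0,"dy":0,"dz":4,"rx":0,"ry":0,"rz":0,"grip":0.5},{"dx":-2.7,"dy":3.7,"dz":0,"rx":0,"ry":0,"rz":0,"grip":0.5},{"dx":-2.7,"dy":3.7,"dz":0,"rx":0,"ry":0,"rz":0,"grip":0.5}]'

```text
time_s: 17.3
ee_pos: [0.5795, 0.0643, 0.1553]
eef_rot: [-3.141, 0.005, -0.002]
contact_force: [-0.1, 1.8, -0.6]
finger_gap: 0.043
finger_force: 0.0
```

play_rows --series '[{"dx":-2.8,"dy":4,"dz":0,"rx":0,"ry":0,"rz":0,"grip":0.6},{"dx":-2.8,"dy":4,"dz":0,"rx":0,"ry":0,"rz":0,"grip":0.6},{"dx":-2.8,"dy":4,"dz":0,"rx":0,"ry":0,"rz":0,"grip":0.6},{"dx":-2.8,"dy":4,"dz":0,"rx":0,"ry":0,"rz":0,"grip":0.6},{"dx":-2.8,"dy":4,"dz":0,"rx":0,"ry":0,"rz":0,"grip":0.6},{"dx":-2.8,"dy":4,"dz":0,"rx":0,"ry":0,"rz":0,"grip":0.6},{"dx":-2.8,"dy":4,"dz":0,"rx":0,"ry":0,"rz":0,"grip":0.6},{"dx":0,"dy":0,"dz":0,"rx":0,"ry":0,"rz":0,"grip":0.6}]'

```text
time_s: 18.3
ee_pos: [0.3821, 0.3458, 0.1549]
eef_rot: [-3.141, -0.002, 0.0]
contact_force: [0.9, -0.5, 0.4]
finger_gap: 0.0514
finger_force: 0.0
```

Run:
```python
from h import *
f,K,R,o,s=cam("wrist")
cv2.imwrite("pics/w8.png",f[:,:,::-1]); print(s["ee_pos"],s["dq"].round(2))
for z in(.01,.054):
  p=proj([.374,.341,z],K,R,o);q=proj([.384,.341,z],K,R,o);r=proj([.374,.351,z],K,R,o);print(z,p,q-p,r-p)
```

```text
[0.38206909 0.34582372 0.15485508] [-0.07  0.    0.   -0.02 -0.   -0.05]
0.01 [327.23408048 198.11414616] [  0.09808514 -11.43388394] [-11.87243549  -0.01821838]
0.054 [328.47755472 216.78723494] [  0.13154965 -13.21022418] [-13.94180971  -0.02126156]
```

View pics/w8.png

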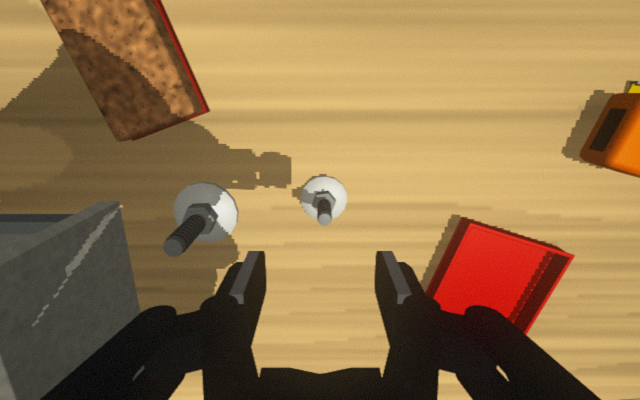

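The small white foot's disc is at (323,199) and its stem top at (324,218), so its axis is at (0.373, 0.344). The larger foot at (206,212) is clear of the fingers.

play_rows --series '[{"dx":-0.9,"dy":0,"dz":-2,"rx":0,"ry":0,"rz":0,"grip":0.6},{"dx":0,"dy":0,"dz":-3,"rx":0,"ry":0,"rz":0,"grip":0.6},{"dx":0,"dy":0,"dz":0,"rx":0,"ry":0,"rz":0,"grip":0.6}]'

```text
time_s: 18.73
ee_pos: [0.3746, 0.3424, 0.1035]
eef_rot: [3.14, -0.005, -0.004]
contact_force: [-0.3, 0.8, 1.3]
finger_gap: 0.0513
finger_force: 0.0
```

play_rows --series '[{"dx":-0.1,"dy":0.15,"dz":-3.2,"rx":0,"ry":0,"rz":0,"grip":0.6},{"dx":0,"dy":0,"dz":-3,"rx":0,"ry":0,"rz":0,"grip":0.6},{"dx":0,"dy":0,"dz":0,"rx":0,"ry":0,"rz":0,"grip":0.6},{"dx":0,"dy":0,"dz":0,"rx":0,"ry":0,"rz":0,"grip":0.02},{"dx":0,"dy":0,"dz":0,"rx":0,"ry":0,"rz":0,"grip":0.02},{"dx":0,"dy":0,"dz":0,"rx":0,"ry":0,"rz":0,"grip":0.02},{"dx":0,"dy":0,"dz":0,"rx":0,"ry":0,"rz":0,"grip":0.02}]'

```text
time_s: 19.6
ee_pos: [0.3744, 0.3455, 0.0437]
eef_rot: [-3.141, 0.003, -0.002]
contact_force: [0.3, -2.0, 11.6]
finger_gap: 0.0093
finger_force: 31.2
```

play_rows --series '[{"dx":0,"dy":0,"dz":2.5,"rx":0,"ry":0,"rz":0,"grip":0.02},{"dx":0,"dy":0,"dz":4,"rx":0,"ry":0,"rz":0,"grip":0.02},{"dx":2.4,"dy":-4,"dz":3.5,"rx":0,"ry":0,"rz":0,"grip":0.02},{"dx":2.4,"dy":-4,"dz":0,"rx":0,"ry":0,"rz":0,"grip":0.02},{"dx":2.4,"dy":-4,"dz":0,"rx":0,"ry":0,"rz":0,"grip":0.02},{"dx":2.4,"dy":-4,"dz":0,"rx":0,"ry":0,"rz":0,"grip":0.02},{"dx":2.4,"dy":-4,"dz":0,"rx":0,"ry":0,"rz":0,"grip":0.02},{"dx":2.4,"dy":-4,"dz":0,"rx":0,"ry":0,"rz":0,"grip":0.02}]'

```text
time_s: 20.6
ee_pos: [0.5185, 0.1038, 0.1432]
eef_rot: [-3.142, 0.004, -0.001]
contact_force: [0.0, -0.2, 0.2]
finger_gap: 0.0089
finger_force: 30.0
```

play_rows --series '[{"dx":2.4,"dy":-4,"dz":0,"rx":0,"ry":0,"rz":0,"grip":0.02},{"dx":2.4,"dy":-4,"dz":0,"rx":0,"ry":0,"rz":0,"grip":0.02},{"dx":2.1,"dy":-3.6,"dz":0,"rx":0,"ry":0,"rz":0,"grip":0.02},{"dx":0,"dy":0,"dz":0,"rx":0,"ry":0,"rz":0,"grip":0.02},{"dx":0,"dy":0,"dz":0,"rx":0,"ry":0,"rz":0,"grip":0.02}]'

```text
time_s: 21.22
ee_pos: [0.5864, -0.0105, 0.1428]
eef_rot: [-3.141, 0.004, 0.001]
contact_force: [-0.5, -0.6, -0.9]
finger_gap: 0.009
finger_force: 30.0
```

Run:
```python
from h import *
f,K,R,o,s=cam("wrist")
cv2.imwrite("pics/w9.png",f[:,:,::-1]); print(s["ee_pos"],s["contact_force"])
```

```text
[ 0.58639202 -0.01053219  0.14282535] [-0.48280023 -0.63136176 -0.94906347]
```

View pics/w9.png

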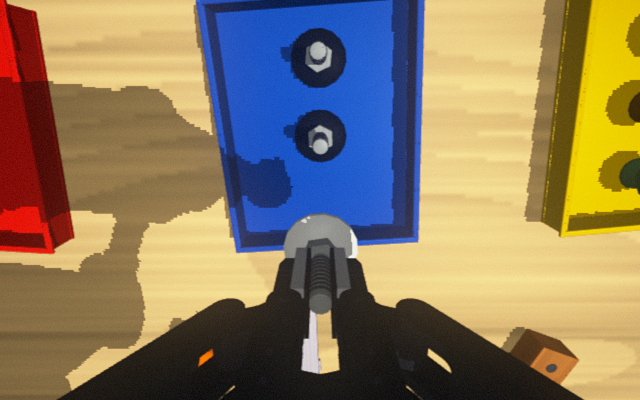

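Both black feet stand at (318,56) and (320,137), and the white foot is held upright at (320,240). I'll lower and release it.

play_rows --series '[{"dx":0,"dy":0,"dz":-4,"rx":0,"ry":0,"rz":0,"grip":0.02},{"dx":0,"dy":0,"dz":-4,"rx":0,"ry":0,"rz":0,"grip":0.02},{"dx":0,"dy":0,"dz":-1.6,"rx":0,"ry":0,"rz":0,"grip":0.02},{"dx":0,"dy":0,"dz":0,"rx":0,"ry":0,"rz":0,"grip":0.02},{"dx":0,"dy":0,"dz":0,"rx":0,"ry":0,"rz":0,"grip":0.02}]'

```text
time_s: 21.9
ee_pos: [0.5872, -0.0104, 0.0476]
eef_rot: [3.142, -0.003, 0.001]
contact_force: [0.5, 0.9, 0.0]
finger_gap: 0.0087
finger_force: 32.4
```

play_rows --series '[{"dx":0,"dy":0,"dz":0,"rx":0,"ry":0,"rz":0,"grip":0.25},{"dx":0,"dy":0,"dz":0,"rx":0,"ry":0,"rz":0,"grip":0.5},{"dx":0,"dy":0,"dz":0,"rx":0,"ry":0,"rz":0,"grip":0.5},{"dx":0,"dy":0,"dz":3,"rx":0,"ry":0,"rz":0,"grip":0.5},{"dx":0,"dy":0,"dz":4,"rx":0,"ry":0,"rz":0,"grip":0.5},{"dx":-3,"dy":0.3,"dz":4,"rx":0,"ry":0,"rz":0,"grip":0.5},{"dx":-4,"dy":0.4,"dz":0,"rx":0,"ry":0,"rz":1.5,"grip":0.5},{"dx":-4,"dy":0.4,"dz":0,"rx":0,"ry":0,"rz":0,"grip":0.5}]'

```text
time_s: 22.9
ee_pos: [0.4759, 0.0003, 0.1573]
eef_rot: [3.141, 0.038, 0.002]
contact_force: [-0.4, -0.7, -0.3]
finger_gap: 0.0428
finger_force: 0.0
```

play_rows --series '[{"dx":-2,"dy":0.2,"dz":0,"rx":0,"ry":0,"rz":0,"grip":0.5},{"dx":0,"dy":0,"dz":0,"rx":0,"ry":0,"rz":0,"grip":0.5},{"dx":0,"dy":0,"dz":0,"rx":0,"ry":0,"rz":0,"grip":0.5}]'

```text
time_s: 23.28
ee_pos: [0.458, 0.0021, 0.157]
eef_rot: [3.141, 0.037, 0.002]
contact_force: [0.1, 0.3, -0.1]
finger_gap: 0.0428
finger_force: 0.0
```

Run:
```python
from h import *
f,K,R,o,s=cam("wrist")
cv2.imwrite("pics/w10.png",f[:,:,::-1]); print(s["ee_pos"],s["eef_rot"],s["finger_gap"])
S=cv2.cvtColor(f,cv2.COLOR_RGB2HSV)[...,1]; m=(S<50)&(f.max(2)>70); m[:,:250]=0;m[:,400:]=0
for c,st,l in blobs(m,300):
    ys,xs=np.nonzero(l); rc=cv2.minAreaRect(np.c_[xs,ys].astype(np.float32)); print(c,st,rc[0],[ray(p,.031,K,R,o)[:2].round(4).tolist() for p in cv2.boxPoints(rc)])
for X in [[.51,.005,.031],[.402,.001,.031]]: print(proj(X,K,R,o))
```

```text
[0.45796405 0.00205424 0.1569521 ] [3.14119680e+00 3.73699904e-02 1.85182379e-03] 0.04278271433499075
[341.25978162  24.51592357] [ 315    0   54   53 2198] (341.5, 26.0) [[0.5927, 0.0098], [0.5936, -0.0251], [0.5621, -0.0272], [0.5613, 0.0092]]
[319.59745885 191.87294254] [ 306  125   27  138 3463] (319.0, 193.5) [[0.512, 0.0148], [0.5124, -0.0042], [0.4004, -0.0081], [0.3999, 0.0136]]
[319.36174911 128.05149094]
[321.13525879 260.06356982]
```

View pics/w10.png

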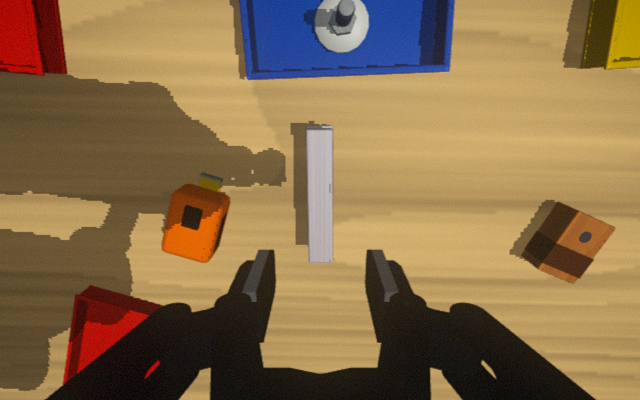

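The white foot stands at (342,22) in the blue tray. The handle spans (320,126) to (320,262), centred at (0.456, 0.004) with yaw +1.3°, so the tool is already aligned with it. I'll grip it.

play_rows --series '[{"dx":-0.2,"dy":0.2,"dz":-4,"rx":0,"ry":0,"rz":0,"grip":0.5},{"dx":0,"dy":0,"dz":-4,"rx":0,"ry":0,"rz":0,"grip":0.5},{"dx":0,"dy":0,"dz":-4,"rx":0,"ry":0,"rz":0,"grip":0.5},{"dx":0,"dy":0,"dz":-1.1,"rx":0,"ry":0,"rz":0,"grip":0.5},{"dx":0,"dy":0,"dz":0,"rx":0,"ry":0,"rz":0,"grip":0.15},{"dx":0,"dy":0,"dz":0,"rx":0,"ry":0,"rz":0,"grip":0.15},{"dx":0,"dy":0,"dz":0,"rx":0,"ry":0,"rz":0,"grip":0.15},{"dx":0,"dy":0,"dz":0,"rx":0,"ry":0,"rz":0,"grip":0.15}]' --newtons 40

```text
time_s: 24.32
ee_pos: [0.4553, 0.0042, 0.0264]
eef_rot: [3.141, 0.038, 0.002]
contact_force: [-0.6, 0.5, -1.3]
finger_gap: 0.0191
finger_force: 40.5
```

play_rows --series '[{"dx":0,"dy":0,"dz":2.5,"rx":0,"ry":0,"rz":0,"grip":0.15},{"dx":0,"dy":0,"dz":4,"rx":0,"ry":0,"rz":0,"grip":0.15},{"dx":3,"dy":3.9,"dz":2.5,"rx":0,"ry":0,"rz":-0.9,"grip":0.15},{"dx":3,"dy":3.9,"dz":0,"rx":0,"ry":0,"rz":-0.9,"grip":0.15},{"dx":3,"dy":3.9,"dz":0,"rx":0,"ry":0,"rz":-0.9,"grip":0.15},{"dx":3,"dy":3.9,"dz":0,"rx":0,"ry":0,"rz":-0.9,"grip":0.15},{"dx":3,"dy":3.9,"dz":0,"rx":0,"ry":0,"rz":-0.9,"grip":0.15},{"dx":3,"dy":3.9,"dz":0,"rx":0,"ry":0,"rz":-0.9,"grip":0.15}]'

```text
time_s: 25.32
ee_pos: [0.6355, 0.2396, 0.116]
eef_rot: [3.14, -0.111, 0.0]
contact_force: [1.2, -1.1, -1.2]
finger_gap: 0.0188
finger_force: 40.5
```

play_rows --series '[{"dx":0,"dy":0,"dz":0,"rx":0,"ry":0,"rz":0,"grip":0.15},{"dx":0,"dy":0,"dz":0,"rx":0,"ry":0,"rz":0,"grip":0.15},{"dx":0,"dy":0,"dz":0,"rx":0,"ry":0,"rz":0,"grip":0.15}]'

```text
time_s: 25.7
ee_pos: [0.6343, 0.2373, 0.1158]
eef_rot: [3.139, -0.112, -0.001]
contact_force: [0.5, -0.2, -1.7]
finger_gap: 0.0193
finger_force: 40.5
```

Run:
```python
from h import *
f,K,R,o,s=cam("wrist")
cv2.imwrite("pics/w11.png",f[:,:,::-1]); print(s["ee_pos"],s["eef_rot"],s["finger_gap"])
S=cv2.cvtColor(f,cv2.COLOR_RGB2HSV)[...,1]; m=(S<60)&(f.max(2)>80)
for c,st,l in blobs(m,400):
    ys,xs=np.nonzero(l); rc=cv2.minAreaRect(np.c_[xs,ys].astype(np.float32)); print(c,st,[[ray(p,z,K,R,o)[:2].round(4).tolist() for p in cv2.boxPoints(rc)] for z in(.034,s["ee_pos"][2]+.004)])
```

```text
[0.63426859 0.23734065 0.11583335] [ 3.13930061e+00 -1.11558837e-01 -1.13729576e-03] 0.019272574410188655
[213.70319129 206.72237595] [ 186  129   59  161 5421] [[[0.6944, 0.316], [0.6958, 0.2882], [0.5842, 0.2911], [0.5819, 0.3237]], [[0.7017, 0.2814], [0.7026, 0.2652], [0.6375, 0.2668], [0.6362, 0.2859]]]
[320.15387873 257.29623984] [  278   148    86   226 11808] [[[0.6804, 0.2611], [0.6766, 0.2089], [0.5017, 0.2144], [0.5064, 0.2802]], [[0.6935, 0.2494], [0.6914, 0.219], [0.5895, 0.2222], [0.5922, 0.2605]]]
[632.13573883 246.08419244] [621 222  19  45 582] [[[0.6156, 0.0406], [0.6148, 0.0287], [0.5815, 0.0215], [0.5824, 0.0339]], [[0.6558, 0.1209], [0.6553, 0.114], [0.636, 0.1098], [0.6365, 0.117]]]
```

View pics/w11.png

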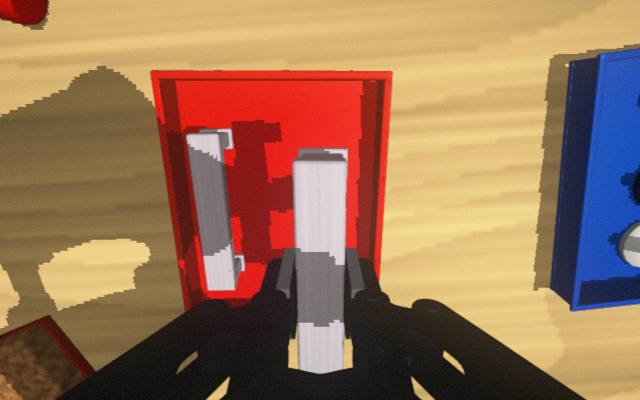

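The held handle is level and parallel to the resident one at (212,205), in the free half of the red tray. I'll lower, release and retreat.

play_rows --series '[{"dx":0.1,"dy":0.3,"dz":-4,"rx":0,"ry":0,"rz":0,"grip":0.15},{"dx":0,"dy":0,"dz":-3,"rx":0,"ry":0,"rz":0,"grip":0.15},{"dx":0,"dy":0,"dz":-1.6,"rx":0,"ry":0,"rz":0,"grip":0.15},{"dx":0,"dy":0,"dz":0,"rx":0,"ry":0,"rz":0,"grip":0.15},{"dx":0,"dy":0,"dz":0,"rx":0,"ry":0,"rz":0,"grip":0.15}]'

```text
time_s: 26.38
ee_pos: [0.6362, 0.2411, 0.0304]
eef_rot: [-3.139, 0.111, -0.001]
contact_force: [0.9, -0.1, -1.1]
finger_gap: 0.0189
finger_force: 42.4
```

play_rows --series '[{"dx":0,"dy":0,"dz":0,"rx":0,"ry":0,"rz":0,"grip":0.3},{"dx":0,"dy":0,"dz":0,"rx":0,"ry":0,"rz":0,"grip":0.45},{"dx":0,"dy":0,"dz":0,"rx":0,"ry":0,"rz":0,"grip":0.45},{"dx":0,"dy":0,"dz":3,"rx":0,"ry":0,"rz":0,"grip":0.45},{"dx":0,"dy":0,"dz":4,"rx":0,"ry":0,"rz":0,"grip":0.45},{"dx":-2,"dy":0,"dz":4,"rx":0,"ry":0,"rz":0,"grip":0.45},{"dx":-4,"dy":0,"dz":3,"rx":0,"ry":0,"rz":0,"grip":0.45},{"dx":-4,"dy":0,"dz":0,"rx":0,"ry":0,"rz":0,"grip":0.45}]'

```text
time_s: 27.38
ee_pos: [0.536, 0.2416, 0.1721]
eef_rot: [-3.138, 0.111, -0.006]
contact_force: [0.2, 1.7, 0.4]
finger_gap: 0.0384
finger_force: 0.0
```

play_rows --series '[{"dx":-4,"dy":0,"dz":2,"rx":0,"ry":0,"rz":0,"grip":0.45},{"dx":-4,"dy":0,"dz":2,"rx":0,"ry":0,"rz":0,"grip":0.45},{"dx":0,"dy":0,"dz":0,"rx":0,"ry":0,"rz":0,"grip":0.45},{"dx":0,"dy":0,"dz":0,"rx":0,"ry":0,"rz":0,"grip":0.45},{"dx":0,"dy":0,"dz":0,"rx":0,"ry":0,"rz":0,"grip":0.45}]'

```text
time_s: 28.0
ee_pos: [0.4566, 0.2412, 0.2093]
eef_rot: [3.14, -0.111, -0.0]
contact_force: [0.5, 0.1, -1.0]
finger_gap: 0.0384
finger_force: 0.0
```

Run:
```python
from h import *
f=cam("scene")[0]; cv2.imwrite("pics/s2.png",cv2.resize(f[130:400,180:540,::-1],None,fx=2,fy=2,interpolation=cv2.INTER_CUBIC))
```

```text
(no output)
```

View pics/s2.png

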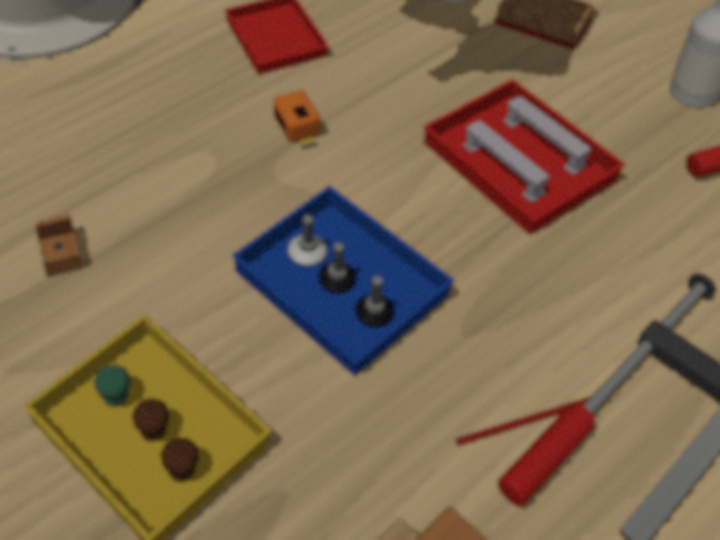

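In the scene crop, three knobs stand in the yellow tray, around (150,420). Three feet stand upright in the blue tray, around (340,270). Two parallel handles stand on their legs in the red tray, around (530,145). The tape and offcut have not moved.

```bash
python3 -c "
from cell import job
print(job.sign_off())"
```

```text
the job is handed in; nothing more can be done
None
```

All five fittings are back in their matching trays (knobs and feet upright, the handle on its legs parallel to the other), the tape measure and offcut are where they were, and the job was handed in at about 28 s.

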